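Free the ratchet pawl and lower the bottle clamp arm

ROBOT

A 6-joint arm with a two-finger parallel gripper is mounted at the origin on a cart in front of the work surface, level with it; the furniture and walls round the work are solid. World frame = base frame: x ahead of the robot, y to its left, z up, the work surface at z = 0. Lengths are in mm, angles in rad, forces in N, time in s.
With the tool pointing down it reaches from about 275 to 1000 mm from the base axis. Payload 8.4 kg.
Tool frame: the origin (TCP) lies between the finger pads; the fingertips stand r.finger_overhang ahead of it and the grasp point (between the pads) is the TCP (r.finger_overhang is the distance from the TCP to the fingertips, in mm); z points along the fingers, y is the line along which they close (so a half turn about z gives the same grasp; the last joint's range is limited). The gripper opens to 85 mm and grips with 20 to 120 N. Pads are 22 mm wide; open, the fingers measure 114 mm over their backs; the gripper's body (76 mm by 85 mm) begins 54 mm behind the grasp point. The pads swing forward as they close: fully open they stand 13 mm farther back than shut.
Start: joints at [-1.323, 0.353, 1.633, -0, 1.155, -0.002], TCP at [154.505, -605.604, 250.281] pointing down, gripper open.
Joint ranges: [-2.63, 2.63], [-0.92, 2.1], [0.06, 2.66], [-1.3, 4.44], [0, 2.69], [-3.02, 3.02]. Speed limits (rad/s): [2.22, 2.22, 2.79, 3.14, 3.14, 3.14].

INTERFACE

Orientations are given as [roll, pitch, yaw] about the fixed x, y, z axes, in that order (R = Rz(yaw) Ry(pitch) Rx(roll)).
In Python, from rig import r, cams, sign_off gives the robot as it stands.
- The arm moves only by the shell command python3 -m crank 'ROWS' [FORCE]. ROWS is JSON, a list of rows, each a list of 7 numbers: the shift along the tool's x, y, z in m, then the turn, a rotation vector about the tool's x, y, z in rad, then the closure, from 0 (fully open) to 1 (shut). In form: [[dx, dy, dz, ax, ay, az, gripper], ...]. A call has 1 to 5 rows; each row is the pose to reach, as a shift and turn from the pose commanded when the call began, along the tool's axes at that moment; what a row does not reach only later rows make up. A row lasts 1/10 s, in which the tool goes at most 50 mm and 8.59 degrees, less where a joint would pass 70% of its speed; a pose out of reach is approached as far as the arm can. A call with a gripper value outside its range is refused whole. The fingers move at their own pace and stop on an object; FORCE is the grip in N (left out, the last holds). Time passes only in rows, so rows that repeat a pose let the fingers close. It gives the time, the measured TCP pose, the force, the opening and the grip force at its end, in the units of the state.
- r.sense(): the state, without advancing time (a new reading comes with each control period).
- cams.grab_frame(name): name is "side" or "top" or "wrist"; returns a dict with "image" (420x560x3 uint8, red, green, blue), "fx", "fy", "cx", "cy" (pixels), "position" and "orientation" of the camera in the world. Camera axes: x right, y down, z forward; pixel columns grow to the right and rows downward; lengths in mm; the calibration is good to about 2 mm. A picture is of the moment at which its call begins. There is no depth.
- sign_off(): hands the job in; it is judged then, once.
The state is a dict: "clock": time; "qpos": joint angles; "qvel": joint speeds; "joint_efforts": joint torques, N m; "eef_pos": TCP position; "tcp_rot": TCP orientation; "contact_force": force on the tool from outside, world axes, zero at the start; "wrist_torque": the same for the moment, N m; "opening": opening from 0.0 (shut) to 1.0 (fully open); "grasp_force": force on a finger pad.
Only numpy, scipy, OpenCV 4.12 (cv2) and the standard library are available. Lean on these libraries where they do the work, as an engineer would, in place of code of your own. Each camera call takes 0.05 s, during which the arm holds its last target. There are 200 camera calls.

TASK

Press the thumb pad of the clamp's ratchet pawl all the way down so that the pawl swings clear of the teeth, and leave it there; then push the clamp arm down past its teeth until it lies level over the bottle's cap. Only touch and push gently with the fingertips: do not grip, force or lift anything, and leave the bottle and the things round the clamp where they are.

Things in the scene. Friction and masses are not known exactly. Their poses are not given: they have to be found in the camera images.
- clamp: fixed bottle clamp of bare metal. Base plate 250 x 100 x 12 mm lying on the worktop; origin under the plate's centre, z up, x along the plate towards the arm's free end, y across it. Two cheeks 38 mm apart over all stand at x = -20 mm and carry the arm's hinge (cheek top 137 mm up); the pawl pivots between two lower cheeks at x = -50 mm, 59.5 mm up. A bottle stands between four 19 mm pins at x = +70 mm. All moving parts swing in the plane y = 0.
- clamp_hinge (a point): hinge axis of the arm, fixed in the clamp at x = -20, y = 0, z = 119.5 mm; the axis runs along the clamp's y
- clamp_arm (a joint): angle of the arm over level, rad: 0 = level, on its stop, with its rubber foot just (about 1.5 mm) above the bottle's cap; it starts raised at 0.72 to 0.98 and grows upward (top stop 1.3). Its ratchet wheel has teeth that the engaged pawl catches, so it cannot go below about 0.70 before the pawl is free; further teeth would catch at 0.42 and 0.14. The hinge is stiff: the arm stays where it is left; pushing it down takes about 2 to 6 N at the paddle, more if quick.
- paddle_top (a point): centre of the upper face of the flat paddle at the free end of the arm, 145 mm from the hinge axis along the arm and 9 mm above the line through the axis (level: 128.5 mm above the worktop). The paddle is 40 mm along the arm, 50 mm wide, 8 mm thick; point x runs outward along the arm, z out of the upper face. The arm's bar inward of it is 14 mm wide and 12 mm thick. Push here.
- pawl (a joint): angle of the pawl, rad: 0 = engaged in the teeth (start), grows as its thumb pad is pressed down, stop at 0.30; clear of the teeth from about 0.15, counted free above 0.20. It has no spring: friction keeps it where it is left; pressing takes about 2 to 3 N at the pad.
- pawl_pad (a point): centre of the upper face of the pawl's thumb pad, at the end of a lever that sticks out on the side away from the arm: engaged at x = -165, y = 0, z = 74.5 mm in the clamp's frame, 115 mm (level) from the pawl's pivot; it swings down about 34 mm to the stop, to about 40 mm above the worktop. The pad is 30 mm along x, 34 mm wide, 6 mm thick and clear underneath; point z is out of its upper face.
- bottle: loose small bottle with screw cap, 47 mm across, 90 mm tall, origin at the centre of its underside, standing on the clamp's plate (12 mm up) under the arm. Leave it there.
- marker: loose felt marker lying beside the clamp, 130 mm long, 12 mm thick, origin under its middle. Leave alone.
- forceps: loose steel forceps lying beside the clamp, 132 x 16 x 8 mm, origin under the middle. Leave alone.
- beaker: loose glass beaker standing beside the clamp, 52 mm across, 70 mm tall, origin under its middle. Leave alone.
Not all that is in view belongs to the job. What is shaped like the bottle but green or turquoise is not meant.

How it is judged:
By the outcome, as a careful person would: the job done as asked, in the order asked, and still so for the second after the job is handed in, with the robot touching nothing.
It also fails if it takes over 48 s, if anything falls off the work surface, if the arm or the gripper's body presses on something with over 40 N, if the wrist force passes 120 N, or if a joint passes its speed limit or range.

## Working session

There is one attempt and no reset: what is moved stays moved. The work goes in short steps, Python scripts to look and compute and a shell command to move; the robot and the scene stay as the last step left them, time stands still between calls to the robot, and variables do not carry over. Pictures are saved under pics/ and viewed, at most 10 in all, crops included, and the job is handed in when it is done.

```bash
mkdir -p pics; ls
python3 - <<'E'
from rig import r,cams
import cv2
for n in ("side","top"):
    f=cams.grab_frame(n); cv2.imwrite(f"pics/{n}0.png",f["image"][:,:,::-1])
    print(n,{k:v for k,v in f.items() if k!="image"})
print(r.sense(), r.finger_overhang)
E
```

```text
pics
side {'fx': 420.5347306304924, 'fy': 420.5347306304924, 'cx': 285.72914222101326, 'cy': 203.37346729954925, 'position': array([ 466.01772778, -523.65688727,  680.4436163 ]), 'orientation': array([-2.31919932,  0.01714546, -0.15238256])}
top {'fx': 505.6175565029995, 'fy': 505.6175565029995, 'cx': 278.4964337304981, 'cy': 214.64916003504925, 'position': array([ 326.24320013,   96.48605821, 1095.72645019]), 'orientation': array([-2.92646574,  0.00547994, -1.76678623])}
{'clock': 0.1, 'qpos': array([-1.32338747e+00,  3.53539484e-01,  1.63406260e+00, -1.02203159e-06,
        1.15519757e+00, -2.34293519e-03]), 'qvel': array([-1.73771868e-03, -2.85667320e-05, -1.74769134e-03,  4.44887821e-04,
       -6.94180897e-04, -1.24351402e-03]), 'joint_efforts': array([-8.50827073e-04, -6.06354260e+01, -3.42818677e+01, -1.00204418e-04,
        3.90097441e-03,  2.19024082e-05]), 'eef_pos': array([ 154.41276491, -605.20927283,  249.6601366 ]), 'tcp_rot': array([-3.14038565e+00, -1.89338989e-06,  2.49752200e-01]), 'contact_force': array([ 0.72744137, -0.82634637,  0.39119079]), 'wrist_torque': array([-0.0055107 ,  0.01123839,  0.02693923]), 'grasp_force': 0.0, 'opening': 0.9995619598506366} 19.0
```

View pics/side0.png

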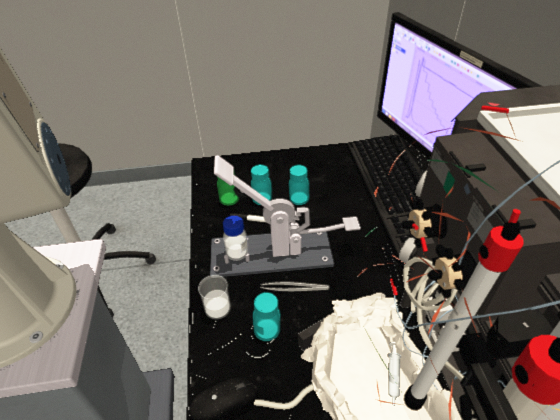

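View pics/top0.png

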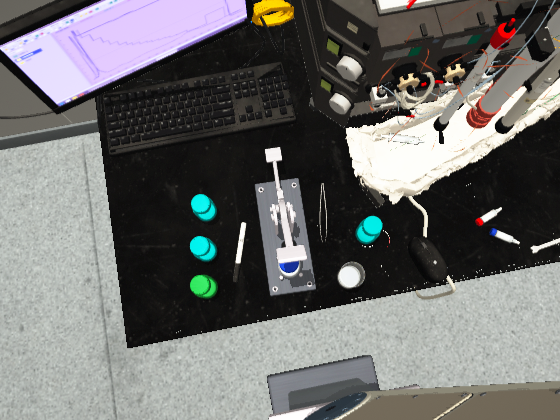

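The top view shows the pad at (274,154), the paddle at (291,254) and the plate corners at about (256,185), (298,179), (315,289) and (271,295). In the side view the pad is at (351,224) and the paddle at (223,168). The arm's free end points towards the robot. Next I fit the clamp pose and the arm angle.

```bash
cat > h.py <<'E'
import numpy as np
from scipy.spatial.transform import Rotation as Ro
from scipy.optimize import least_squares
def proj(f,P):
    p=(np.atleast_2d(P)-f["position"])@Ro.from_euler("xyz",f["orientation"]).as_matrix()
    return p[:,:2]/p[:,2:]*[f["fx"],f["fy"]]+[f["cx"],f["cy"]]
def paddle(a): return np.array([-20+145*np.cos(a)-9*np.sin(a),0,119.5+145*np.sin(a)+9*np.cos(a)])
def pad(b):  # pivot -50,59.5 ; pad offset (-115,15)
    return np.array([-50-115*np.cos(b)+15*np.sin(b),0,59.5+15*np.cos(b)-115*np.sin(b)])
def world(P,c): return np.atleast_2d(P)@Ro.from_euler("z",c[2]).as_matrix().T+[c[0],c[1],0]
E
python3 - <<'E'
from h import *
from rig import r,cams
C=np.array([[-125,-50,12],[-125,50,12],[125,50,12],[125,-50,12]])
T=cams.grab_frame("top");S=cams.grab_frame("side")
ot=np.array([[256,185],[298,179],[315,289],[271,295],[274,154],[291,254]])
os_=np.array([[332,268],[211,273],[351,224],[223,168]])
def res(v):
    A=world(np.vstack([C,pad(0),paddle(v[3])]),v)
    # side view: near edge visible corners chosen by which is at smaller world y
    B=A[[1,2,4,5]]
    return np.r_[(proj(T,A)-ot).ravel(),(proj(S,B)-os_).ravel()]
s=least_squares(res,[450,100,3.1,.85],loss="soft_l1",x_scale=[100,100,1,1])
print(s.x,res(s.x).reshape(-1,2).round(1))
np.save("c.npy",s.x)
print(world(np.vstack([pad(0),pad(.3),paddle(s.x[3]),paddle(0)]),s.x))
E
```

```text
[510.7595337   52.63520505   3.07359882   0.8322471 ] [[-1.1 -1.2]
 [ 1.4 -0.8]
 [ 0.5  1.5]
 [-2.2  1.6]
 [ 0.5  0.8]
 [-0.4  0.1]
 [ 1.8 -3.5]
 [-1.9  1.2]
 [ 0.3 -0.3]
 [ 1.   1.3]]
[[675.37826976  41.42486432  74.5       ]
 [665.83127415  42.0750034   39.84522357]
 [439.96221903  57.45641823 232.77861567]
 [386.04837002  61.12788741 128.5       ]]
```

The fit residuals are 1–3 px and the geometry is consistent. I'll check how close the tall red-topped tubes come to the approach path, then compute tool-frame shifts.

```bash
cat >> h.py <<'E'
def tri(T,S,pt,ps):
    s=least_squares(lambda P:np.r_[(proj(T,P)-pt).ravel(),(proj(S,P)-ps).ravel()],[500,0,100],x_scale=100)
    return s.x.round(),round(s.cost,1)
def shift(goal):
    "tool-frame shift (m) of the shut fingertip centre to world goal"
    from rig import r
    s=r.sense();R=Ro.from_euler("xyz",s["tcp_rot"])
    tip=s["eef_pos"]+R.apply([0,0,r.finger_overhang])
    return (R.inv().apply(np.array(goal)-tip)/1000).round(4), tip.round(1)
E
python3 - <<'E'
from h import *
from rig import r,cams
T=cams.grab_frame("top");S=cams.grab_frame("side")
print(tri(T,S,[440,135],[415,400]),tri(T,S,[515,20],[515,215]), tri(T,S,[338,103],[500,165]))
for g in ([400,-300,330],[500,-100,330],[675,41,250],[675,41,100]): print(g,shift(g))
E
```

```text
(array([ 663., -312.,   82.]), np.float64(35.2)) (array([ 678., -316.,  444.]), np.float64(1.7)) (array([781., -95., 279.]), np.float64(2568.8))
[400, -300, 330] (array([ 0.3134, -0.2353, -0.0989]), array([ 154.5, -605.4,  231. ]))
[500, -100, 330] (array([ 0.4598, -0.4044, -0.0988]), array([ 154.5, -605.4,  231. ]))
[675, 41, 250] (array([ 0.6642, -0.4977, -0.0187]), array([ 154.5, -605.4,  231. ]))
[675, 41, 100] (array([ 0.6642, -0.4976,  0.1313]), array([ 154.5, -605.4,  231. ]))
```

```bash
python3 -m crank '[[0.034,-0.033,-0.012,0,0,0,1],[0.068,-0.066,-0.025,0,0,0,1],[0.1,-0.1,-0.037,0,0,0,1],[0.135,-0.133,-0.05,0,0,0,1],[0.135,-0.133,-0.05,0,0,0,1]]' 20
python3 -m crank '[[0.034,-0.033,-0.012,0,0,0,1],[0.068,-0.066,-0.025,0,0,0,1],[0.1,-0.1,-0.037,0,0,0,1],[0.135,-0.133,-0.05,0,0,0,1],[0.135,-0.133,-0.05,0,0,0,1]]'
python3 - <<'E'
from h import *
for g in ([480,-60,310],[675,41,250],[675,41,90]): print(g,shift(g))
E
```

```text
clock: 0.8
eef_pos: [254.8, -439.9, 302.0]
tcp_rot: [3.141, -0.002, 0.253]
contact_force: [0.1, -0.1, 0.3]
opening: 0.146
grasp_force: 0.0
clock: 1.3
eef_pos: [353.1, -278.0, 352.0]
tcp_rot: [3.14, -0.003, 0.255]
contact_force: [-1.0, 0.2, -0.1]
opening: 0.0
grasp_force: 0.0
[480, -60, 310] (array([ 0.1775, -0.1791,  0.0233]), array([ 353.2, -278. ,  333. ]))
[675, 41, 250] (array([ 0.3915, -0.2278,  0.0839]), array([ 353.2, -278. ,  333. ]))
[675, 41, 90] (array([ 0.391 , -0.228 ,  0.2439]), array([ 353.2, -278. ,  333. ]))
```

```bash
python3 -m crank '[[0.034,-0.034,0.004,0,0,0,1],[0.068,-0.068,0.008,0,0,0,1],[0.102,-0.102,0.012,0,0,0,1],[0.136,-0.136,0.016,0,0,0,1],[0.17,-0.17,0.02,0,0,0,1]]'
python3 -m crank '[[0.045,-0.012,0.01,0,0,0,1],[0.09,-0.024,0.025,0,0,0,1],[0.135,-0.036,0.04,0,0,0,1],[0.18,-0.048,0.055,0,0,0,1],[0.22,-0.058,0.065,0,0,0,1]]'
python3 - <<'E'
from h import *
from rig import cams
import cv2
print(shift([675.4,41.4,130]),shift([675.4,41.4,80]))
a=[cams.grab_frame(n)["image"][:,:,::-1] for n in ("side","top")]
im=np.hstack([cv2.resize(a[0][130:330,180:400],None,fx=1.8,fy=1.8),cv2.resize(a[1][90:290,180:400],None,fx=1.8,fy=1.8)])
cv2.imwrite("pics/a1.png",im)
E
```

```text
clock: 1.8
eef_pos: [473.8, -73.5, 330.0]
tcp_rot: [3.141, -0.0, 0.249]
contact_force: [0.8, -1.1, 0.5]
opening: -0.005
grasp_force: 0.0
clock: 2.3
eef_pos: [673.5, 36.3, 263.1]
tcp_rot: [3.141, 0.002, 0.25]
contact_force: [0.4, 0.1, -0.1]
opening: -0.002
grasp_force: 0.0
(array([ 0.0033, -0.0045,  0.1141]), array([673.5,  36.3, 244.1])) (array([ 0.0033, -0.0045,  0.1641]), array([673.5,  36.3, 244.1]))
```

View pics/a1.png

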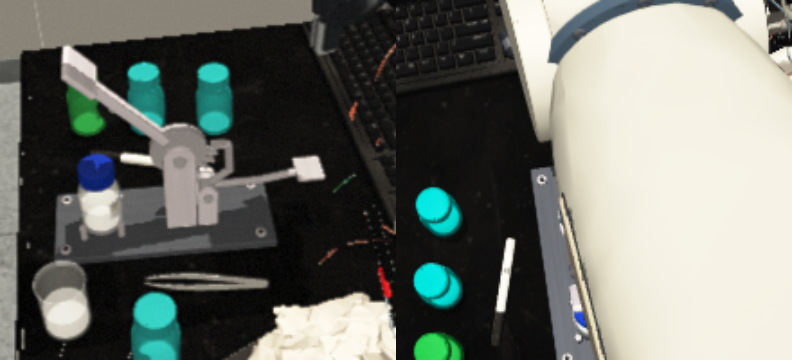

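In the side view (left half of the crop) the scene is unchanged. The fingers are high at about (325,45), above and behind the pad at (308,168). The arm blocks the top view. Now I'll descend to just above the pad.

```bash
python3 -m crank '[[0.003,-0.004,0.04,0,0,0,1],[0.003,-0.0045,0.08,0,0,0,1],[0.003,-0.0045,0.12,0,0,0,1],[0.003,-0.0045,0.15,0,0,0,1],[0.003,-0.0045,0.15,0,0,0,1]]'
python3 - <<'E'
from h import *
from rig import cams
import cv2
c=np.load("c.npy")
for b in (0,.1,.2,.3): print(shift(world(pad(b),c)[0]))
a=[cams.grab_frame(n)["image"][:,:,::-1] for n in ("side","wrist")]
cv2.imwrite("pics/a2.png",np.hstack([cv2.resize(a[0][150:300,290:430],(392,420)),cv2.resize(a[1],(400,420))]))
E
```

```text
clock: 2.9
eef_pos: [670.4, 39.8, 110.5]
tcp_rot: [-3.14, 0.008, 0.249]
contact_force: [1.1, -1.3, 0.1]
opening: -0.002
grasp_force: 0.0
(array([ 0.0055, -0.0003,  0.0169]), array([670.2,  39.8,  91.5]))
(array([ 0.0037, -0.0009,  0.0285]), array([670.2,  39.8,  91.5]))
(array([ 0.0007, -0.0019,  0.0401]), array([670.2,  39.8,  91.5]))
(array([-0.0033, -0.0032,  0.0517]), array([670.2,  39.8,  91.5]))
```

View pics/a2.png

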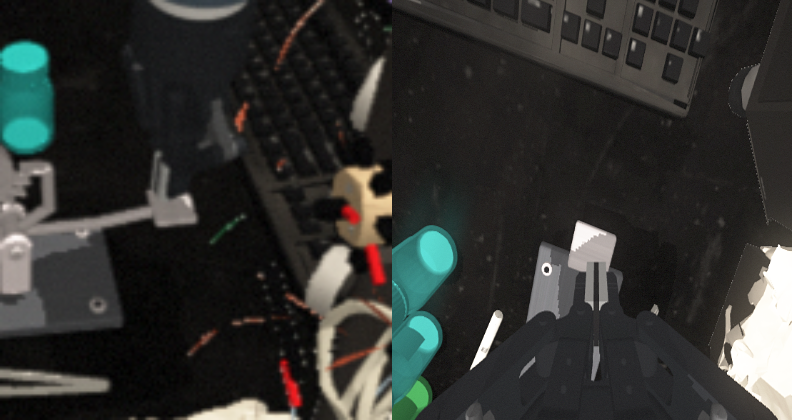

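The wrist view shows the closed tips over the pad's near edge, and the side view shows them just above it. I'll shift about 5 mm outward and press down along the pad's arc.

```bash
python3 -m crank '[[0.006,0,0.008,0,0,0,1],[0.006,0,0.014,0,0,0,1],[0.0055,-0.0005,0.02,0,0,0,1],[0.005,-0.0007,0.025,0,0,0,1],[0.0045,-0.001,0.03,0,0,0,1]]'
python3 -m crank '[[-0.001,0,0.005,0,0,0,1],[-0.002,-0.001,0.01,0,0,0,1],[-0.004,-0.001,0.015,0,0,0,1],[-0.004,-0.001,0.015,0,0,0,1]]'
```

```text
clock: 3.5
eef_pos: [678.5, 43.5, 85.5]
tcp_rot: [3.141, -0.002, 0.25]
contact_force: [1.6, -0.3, 1.8]
opening: -0.002
grasp_force: 1.1
clock: 3.9
eef_pos: [672.7, 43.4, 69.3]
tcp_rot: [-3.141, 0.002, 0.25]
contact_force: [0.2, 0.6, -0.5]
opening: 0.001
grasp_force: 0.1
```

```bash
python3 -m crank '[[-0.001,0,0.003,0,0,0,1],[-0.002,0,0.006,0,0,0,1],[-0.002,0,0.006,0,0,0,1]]'
python3 -m crank '[[-0.001,0,0.002,0,0,0,1],[-0.001,0,0.002,0,0,0,1]]'
python3 -m crank '[[0,0,0.001,0,0,0,1],[0,0,0.001,0,0,0,1]]'
python3 - <<'E'
from rig import cams
import cv2
a=[cams.grab_frame(n)["image"][:,:,::-1] for n in ("side","wrist")]
cv2.imwrite("pics/a3.png",cv2.resize(a[0][170:290,230:390],(800,600)))
E
```

```text
clock: 4.2
eef_pos: [671.4, 42.9, 63.9]
tcp_rot: [-3.141, 0.0, 0.25]
contact_force: [1.1, 1.1, 0.6]
opening: 0.002
grasp_force: 0.3
clock: 4.4
eef_pos: [671.1, 42.7, 62.4]
tcp_rot: [3.142, -0.001, 0.25]
contact_force: [1.4, 1.6, 2.7]
opening: 0.003
grasp_force: 0.9
clock: 4.6
eef_pos: [671.1, 42.7, 61.9]
tcp_rot: [3.142, -0.001, 0.25]
contact_force: [1.1, 1.7, 5.9]
opening: -0.004
grasp_force: 2.8
```

View pics/a3.png

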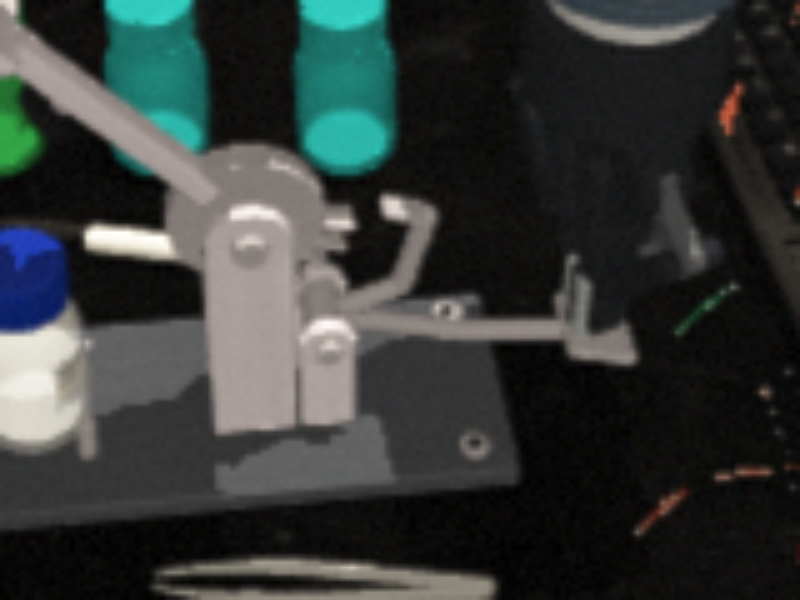

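Force rose to 5.9 N at tip height 43 mm and the pawl hook stands well clear of the wheel, so the pawl is at its stop. I'll retreat straight up, then go over the paddle.

```bash
python3 -m crank '[[0,0,-0.02,0,0,0,1],[0,0,-0.065,0,0,0,1],[0,0,-0.11,0,0,0,1],[0,0,-0.16,0,0,0,1],[0,0,-0.21,0,0,0,1]]'
python3 -m crank '[[0,0,-0.04,0,0,0,1],[-0.03,-0.01,-0.075,0,0,0,1],[-0.076,-0.025,-0.075,0,0,0,1],[-0.12,-0.04,-0.075,0,0,0,1],[-0.16,-0.052,-0.075,0,0,0,1]]'
python3 -m crank '[[-0.04,-0.013,0,0,0,0,1],[-0.06,-0.02,0,0,0,0,1],[-0.06,-0.02,0,0,0,0,1]]'
python3 - <<'E'
from h import *
from rig import cams
import cv2
c=np.load("c.npy")
for a in (c[3],.6,.4,.2,0): print(a,shift(world(paddle(a),c)[0]))
cv2.imwrite("pics/a4.png",cv2.resize(cams.grab_frame("side")["image"][100:310,180:390,::-1],(600,600)))
E
```

```text
clock: 5.2
eef_pos: [669.7, 42.5, 272.5]
tcp_rot: [-3.141, 0.002, 0.25]
contact_force: [0.3, -0.0, 0.3]
opening: 0.002
grasp_force: 0.0
clock: 5.7
eef_pos: [500.1, 53.3, 345.8]
tcp_rot: [-3.142, 0.002, 0.25]
contact_force: [-0.4, 1.0, 0.3]
opening: -0.0
grasp_force: 0.0
clock: 6.0
eef_pos: [436.8, 57.9, 346.2]
tcp_rot: [-3.141, 0.002, 0.25]
contact_force: [0.6, -0.1, -0.1]
opening: -0.0
grasp_force: 0.0
0.8322471010416413 (array([0.0031, 0.0012, 0.0944]), array([436.8,  57.9, 327.2]))
0.6 (array([-0.0193, -0.0061,  0.1184]), array([436.8,  57.9, 327.2]))
0.4 (array([-0.0339, -0.011 ,  0.143 ]), array([436.8,  57.9, 327.2]))
0.2 (array([-0.0436, -0.0142,  0.1701]), array([436.8,  57.9, 327.2]))
0 (array([-0.048 , -0.0157,  0.1987]), array([436.8,  57.9, 327.2]))
```

View pics/a4.png

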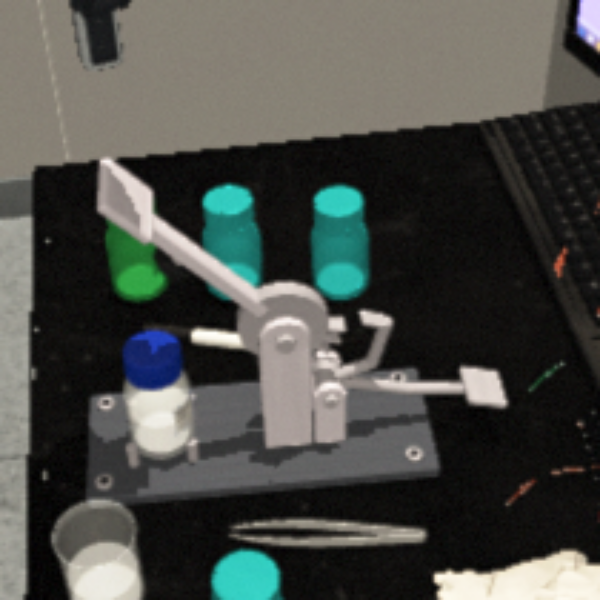

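The pawl stays down, the bottle and the loose things are unmoved, and the tips stand above the paddle. I'll descend to it and push along its arc.

```bash
python3 -m crank '[[0.011,0.003,0.04,0,0,0,1],[0.011,0.003,0.07,0,0,0,1],[0.011,0.003,0.08,0,0,0,1],[0.009,0.003,0.088,0,0,0,1],[0.005,0.001,0.094,0,0,0,1]]'
python3 -m crank '[[-0.005,-0.002,0.006,0,0,0,1],[-0.01,-0.003,0.012,0,0,0,1],[-0.015,-0.005,0.018,0,0,0,1]]'
python3 - <<'E'
from h import *
c=np.load("c.npy")
for a in (.6,.4,.2,0): print(a,shift(world(paddle(a)+[-8,0,0],c)[0]))
E
```

```text
clock: 6.55
eef_pos: [446.0, 58.1, 252.7]
tcp_rot: [3.141, -0.001, 0.25]
contact_force: [1.6, -1.8, 4.4]
opening: 0.001
grasp_force: 1.6
clock: 6.85
eef_pos: [429.0, 59.5, 234.6]
tcp_rot: [3.142, -0.001, 0.25]
contact_force: [0.4, -1.3, 3.5]
opening: 0.005
grasp_force: 1.7
0.6 (array([-0.0048, -0.0002,  0.0068]), array([429. ,  59.6, 215.6]))
0.4 (array([-0.0195, -0.005 ,  0.0313]), array([429. ,  59.6, 215.6]))
0.2 (array([-0.0293, -0.0082,  0.0584]), array([429. ,  59.6, 215.6]))
0 (array([-0.0338, -0.0097,  0.0871]), array([429. ,  59.6, 215.6]))
```

```bash
python3 -m crank '[[-0.004,-0.001,0.006,0,0,0,1],[-0.008,-0.002,0.012,0,0,0,1],[-0.012,-0.003,0.018,0,0,0,1],[-0.016,-0.004,0.025,0,0,0,1],[-0.0195,-0.005,0.031,0,0,0,1]]'
python3 -m crank '[[-0.003,-0.001,0.007,0,0,0,1],[-0.005,-0.0015,0.014,0,0,0,1],[-0.0075,-0.002,0.02,0,0,0,1],[-0.01,-0.003,0.027,0,0,0,1],[-0.011,-0.004,0.033,0,0,0,1]]'
python3 - <<'E'
from h import *
c=np.load("c.npy")
for a in (.1,0): print(a,shift(world(paddle(a)+[-8,0,0],c)[0]))
E
```

```text
clock: 7.35
eef_pos: [408.9, 59.6, 202.7]
tcp_rot: [-3.141, -0.001, 0.25]
contact_force: [1.3, 1.6, 2.6]
opening: 0.002
grasp_force: 1.5
clock: 7.85
eef_pos: [397.3, 60.3, 169.7]
tcp_rot: [3.141, -0.0, 0.25]
contact_force: [1.9, -2.7, 2.6]
opening: -0.002
grasp_force: 1.4
0.1 (array([-0.0016, -0.0006,  0.0078]), array([397.3,  60.3, 150.7]))
0 (array([-0.0031, -0.0011,  0.0222]), array([397.3,  60.3, 150.7]))
```

```bash
python3 -m crank '[[-0.001,0,0.005,0,0,0,1],[-0.002,-0.001,0.01,0,0,0,1],[-0.003,-0.001,0.015,0,0,0,1],[-0.003,-0.001,0.019,0,0,0,1],[-0.003,-0.001,0.019,0,0,0,1]]'
python3 -m crank '[[0,0,0.0015,0,0,0,1],[0,0,0.0015,0,0,0,1]]'
python3 -m crank '[[0,0,0.0015,0,0,0,1],[0,0,0.0015,0,0,0,1]]'
```

```text
clock: 8.35
eef_pos: [393.5, 60.8, 150.6]
tcp_rot: [-3.141, 0.002, 0.25]
contact_force: [-0.6, -0.3, -0.0]
opening: 0.001
grasp_force: 0.0
clock: 8.55
eef_pos: [393.7, 60.8, 149.5]
tcp_rot: [-3.141, 0.001, 0.25]
contact_force: [-0.3, -0.1, -1.0]
opening: -0.001
grasp_force: 0.0
clock: 8.75
eef_pos: [394.0, 60.8, 148.2]
tcp_rot: [-3.142, 0.0, 0.25]
contact_force: [0.6, 0.4, 0.7]
opening: -0.005
grasp_force: 0.0
```

```bash
python3 -m crank '[[0,0,0.0015,0,0,0,1],[0,0,0.0015,0,0,0,1]]'
python3 -m crank '[[0,0,0.001,0,0,0,1],[0,0,0.001,0,0,0,1]]'
python3 - <<'E'
from rig import cams
import cv2
cv2.imwrite("pics/a5.png",cv2.resize(cams.grab_frame("side")["image"][130:310,180:390,::-1],(700,600)))
E
```

```text
clock: 8.95
eef_pos: [394.2, 60.8, 147.1]
tcp_rot: [-3.142, 0.0, 0.25]
contact_force: [-3.8, 0.4, 10.1]
opening: 0.002
grasp_force: 5.1
clock: 9.15
eef_pos: [394.2, 60.9, 146.8]
tcp_rot: [-3.141, 0.0, 0.25]
contact_force: [-7.2, -0.7, 22.7]
opening: -0.002
grasp_force: 11.0
```

View pics/a5.png

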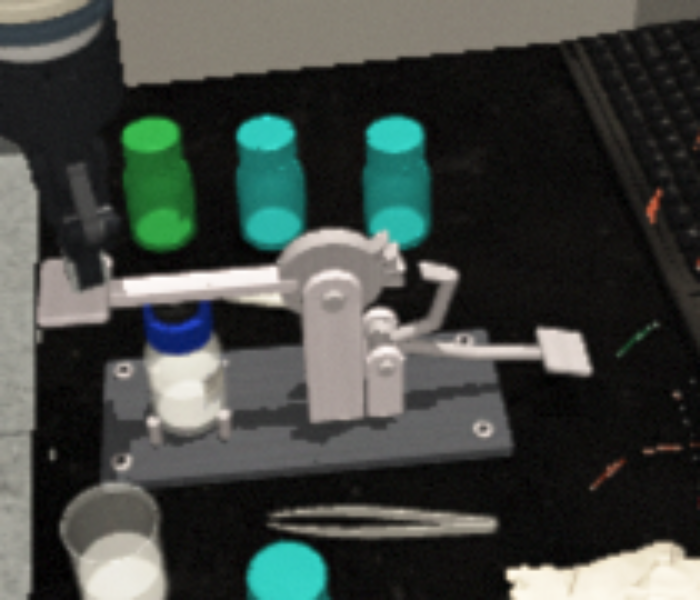

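The arm lies level on its stop: tip height 128 mm, and force built up only there. The pawl is still down and the bottle is upright in its pins. I'll retreat straight up and check.

```bash
python3 -m crank '[[0,0,-0.003,0,0,0,1],[0,0,-0.02,0,0,0,1],[0,0,-0.06,0,0,0,1],[0,0,-0.11,0,0,0,1],[0,0,-0.15,0,0,0,1]]'
python3 -m crank '[[0,0,0,0,0,0,1],[0,0,0,0,0,0,1],[0,0,0,0,0,0,1]]'
python3 - <<'E'
from rig import cams
import cv2
cv2.imwrite("pics/a6.png",cv2.resize(cams.grab_frame("side")["image"][130:310,180:390,::-1],(700,600)))
E
```

```text
clock: 9.7
eef_pos: [394.4, 60.8, 298.2]
tcp_rot: [3.141, -0.001, 0.25]
contact_force: [0.9, -0.3, 0.1]
opening: 0.001
grasp_force: 0.0
clock: 10.0
eef_pos: [393.5, 60.7, 294.6]
tcp_rot: [-3.141, 0.002, 0.25]
contact_force: [-1.8, -0.1, -0.4]
opening: 0.001
grasp_force: 0.0
```

View pics/a6.png

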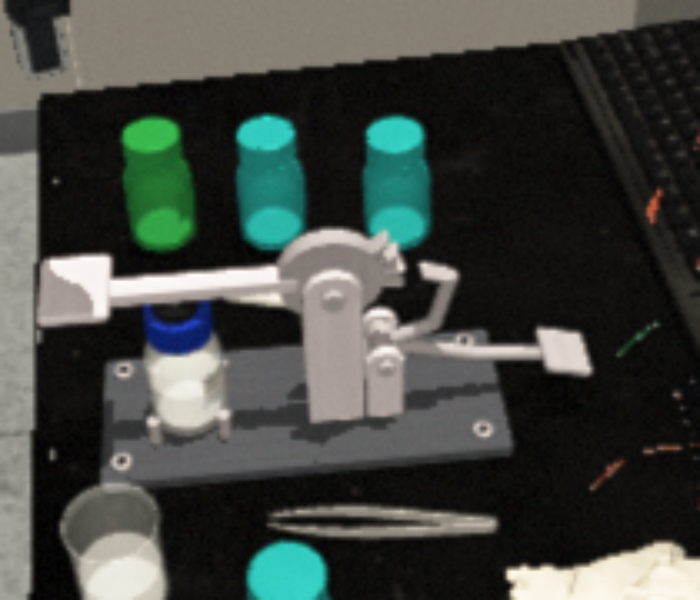

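The arm is level over the cap, the pawl is down, nothing else has moved, and the robot is clear.

```bash
python3 -c "
from rig import sign_off
print(sign_off())"
```

```text
the job is handed in; nothing more can be done
None
```

The job is handed in: the pawl pad is pressed to its stop and stayed there, the clamp arm lies level over the bottle's cap, and the last picture shows the bottle and nearby things unmoved, with the robot clear at about 10 s (peak reading about 23 N, at the arm's stop).

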